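# Hold the mould cover over its bolt holes

## Robot

A 6-joint arm with a two-finger parallel gripper is mounted at the origin on the work surface. World frame = base frame: x ahead of the robot, y to its left, z up, the work surface at z = 0. Lengths are in m, angles in rad, forces in N, time in s.
With the tool pointing down it reaches from about 0.35 to 0.85 m from the base axis. Payload 8.1 kg.
Tool frame: the origin (TCP) lies midway between the tips of the shut fingers; the grasp point (between the pads) lies 19 mm behind it; z points along the fingers, y is the line along which they close (so a half turn about z gives the same grasp; the last joint's range is limited). The gripper opens to 93 mm and grips with 3 to 60 N. Pads are 15 mm wide; open, the fingers measure 128 mm over their backs; the gripper's body (75 mm by 188 mm) begins 65 mm behind the grasp point.
Start: joints at [1.2, 0.13, 1.488, -0, 1.523, -0.085], TCP at [0.169, 0.576, 0.219] pointing down, gripper open.
Joint ranges: [-2.96, 2.96], [-0.89, 2.26], [0.02, 2.5], [-1.34, 4.48], [0, 2.73], [-2.66, 2.66]. Speed limits (rad/s): [2.39, 2.39, 2.79, 3.14, 3.14, 3.14].

## Interface

Orientations are given as a unit quaternion [x, y, z, w].
In Python, from rig import telemetry, eyes, bot, search_frame gives the robot as it stands. The module is installed in compiled form; this text tells all that it offers.
- The arm moves only by the tool carry_out, never from a script. Its argument "rows" is a list of rows, each an object with "xyz": the shift along the tool's x, y, z in m, a list of three; "turn": the turn about the tool's z in rad; "gripper": the closure, from 0 (fully open) to 1 (shut). In form: [{"xyz": [dx, dy, dz], "turn": turn, "gripper": gripper}, ...]. A call has 1 to 10 rows; each row shifts and turns the commanded pose from where the row before left it, along the tool's axes as they then stand; what a row does not reach is not made up. A row lasts 1/8 s, in which the tool goes at most 62.5 mm and 10.7 degrees, less where a joint would pass 70% of its speed; a pose out of reach is approached as far as the arm can. A call is refused whole if a number of a shift passes 0.0625 or a number of a turn 0.188, either way. A call with a gripper value outside its range is refused whole. The fingers move at their own pace and stop on an object; "grip_force" is the grip in N (left out, the last holds). Time passes only in rows, so rows that do not move let the fingers close. It gives the time, the measured TCP pose, the force, the opening and the grip force at its end, in the units of the state.
- telemetry.state(): the state, without advancing time (a new reading comes with each control period).
- eyes.get_image(name): name is "side" or "top" or "wrist"; returns (picture, depth): 400x640x3 uint8, red, green, blue; 400x640 float32, m along the optical axis (not along the pixel's ray), 0 where there is no reading.
- eyes.calibration(name): a dict with "fx", "fy", "cx", "cy" (pixels), "D" ([k1, k2, p1, p2, k3] as OpenCV has them; the pictures are not rectified), "R" (3x3) and "t" (3): a world point X has camera coordinates R X + t. Camera axes: x right, y down, z forward; pixel columns grow to the right and rows downward; lengths in m; the calibration is good to about 2 mm. A picture is of the moment at which its call begins: read the wrist's pose just before it. calibration takes no time and is no camera call; for the wrist camera it gives the pose at the moment of the call.
- bot.finish_job(): hands the job in; it is judged then, once.
Trained networks look in the newest picture that a camera, given by its name, has taken for a name from the list of things; names that differ only in an ending like _2 or _b are one class to them, and where a whole thing is asked for, a point or a joint stands for the part that bears it (a point fixed in the world has none). Each returns a list of dicts, best first, with "confidence" (0 to 1); they miss things now and then, are a little off and sometimes report something else, mostly with a low value. They report only what shows in the picture. A call takes as long as a camera call. They do not tell look-alikes from the thing itself.
- search_frame(name, camera): "extent" ([centre column, centre row, width, height] in pixels, round what is visible of it).
The state is a dict: "time_s": time; "joints": joint angles; "joint_velocities": joint speeds; "effort": joint torques, N m; "ee_pos": TCP position; "orientation": TCP orientation; "ft_force": force on the tool from outside, world axes, zero at the start; "torque": the same for the moment, N m; "opening": finger opening in m; "grasp_force": force on a finger pad.
Only numpy, scipy, OpenCV 4.12 (cv2) and the standard library are available. Lean on these libraries where they do the work, as an engineer would, in place of code of your own. Each camera call takes 0.05 s, during which the arm holds its last target. There are 200 camera calls.

## Task

Take the metal cover plate by its wooden handle and draw it flat along its guide rails until it is clear of the low steel grating. Then hold it level and still over the steel casting mould, about 15 mm above the mould's top face and never touching it, with its four corner holes centred over the four threaded holes (either way round) so that a workmate can start the bolts. Finish while still holding the cover there, and leave the concrete casts and glass jars where they are.

Things in the scene. Friction and masses are not known exactly. Their poses are not given: they have to be found in the camera images.
- cover: Loose aluminium cover plate, 210 x 120 x 6 mm (x, y, z), 0.3 to 0.6 kg, balanced at its centre. Origin: centre of its underside; x along its length, z up. Four through holes 16 mm wide at x = +-85, y = +-45 mm. A wooden handle on top. It starts flat on the table between the rack's rails, axes as the rack's, its +x end under the grating. A half turn about z leaves it looking the same.
- handle (a point): Centre of the cover's wooden bar handle, 47 mm above the cover's underside, over its centre; axes as the cover's. Bar 70 mm long (x), 14 mm wide (y), 22 mm high (z), on two 10 mm round steel posts at x = +-25 mm, open beneath. Grip it across its 14 mm width; nothing stands above it.
- grating_edge (a point): Middle of the grating's front edge (rack x = 45 mm), at the bars' underside, 16 mm above the table; axes as the rack's. The grating reaches 145 mm back from here (+x) and 91 mm to each side; its bars' top is 22 mm above the table.
- hole_a (a point): Centre of the cover's corner hole at x = +85, y = +45 mm of the cover, at its underside.
- hole_c (a point): Centre of the diagonally opposite hole at x = -85, y = -45 mm of the cover, at its underside.
- rack: Fixed low steel drying grating on two rails. Origin on the table midway between the rails; x along them: the cover comes out towards -x. Rails 12 mm high, x = -105 to 190 mm, inner faces at y = +-63 mm (3 mm play each side). Stop bar at x = 109 mm. Cover's origin starts at x = -12 to +2 mm here; it is clear of the grating, free to lift, beyond x = -60 mm.
- mould: Steel casting mould fixed to the table: open box under a drilled flange of 210 x 120 mm (x, y), flat top face 60 mm above the table, central opening 120 x 70 mm. Origin: centre of its underside; x along its length. Four threaded holes 8 mm wide at x = +-85, y = +-45 mm. Rack and mould stand left and right of the robot, either way, each turned up to 0.3 rad.
- mould_face (a point): Centre of the mould's flange at the height of its top face, 60 mm above the table; axes as the mould's.
- thread_a (a point): Centre of the threaded hole at x = +85, y = +45 mm of the mould, at its top face.
- thread_c (a point): Centre of the diagonally opposite threaded hole at x = -85, y = -45 mm of the mould, at its top face.
- bird: Loose concrete bird figure, about 56 mm across and 71 mm high, standing on the rear half of the grating. Origin: centre of its underside.
- cast_ring: Loose concrete ring, 72 mm outside, 32 mm high, lying on the rear half of the grating. Origin: centre of its underside.
- jar_big: Loose closed glass jar, 76 mm wide, 110 mm high, standing beyond the mould's far end (+x of the mould). Origin: centre of its underside.
- jar_small: Loose closed glass jar, 56 mm wide, 75 mm high, standing beside the big one. Origin: centre of its underside.
Mind the look-alikes: they are no part of the job. What is shaped like the cast_ring but green or turquoise is not meant.

How it is judged:
On the way:
1. the cover is drawn out from under the grating, still flat between the rails (x of cover in the frame of rack below -0.058 m and height (world z) of cover below 0.02 m and angle between cover's own z axis and vertical below 0.15 rad and y of cover in the frame of rack between -0.02 and 0.02 m), for 0.05 s.
At the end, for the whole second after the job is handed in: Fingers hold the cover at rest, touching nothing else, underside 6 to 26 mm above the mould's top face, tilt under 0.06 rad, each hole within 4 mm horizontally of the threaded hole below (either way round); casts and jars within 25 mm of their places (((horizontal distance between hole_a and thread_a below 0.004 m and horizontal distance between hole_c and thread_c below 0.004 m) or (horizontal distance between hole_a and thread_c below 0.004 m and horizontal distance between hole_c and thread_a below 0.004 m)) and z of cover in the frame of mould_face between 0.006 and 0.026 m and angle between cover's own z axis and vertical below 0.06 rad and linear speed of cover below 0.015 m/s and angular speed of cover below 0.1 rad/s and contact force between the fingers and cover above 1.5 N and contact force between cover and mould below 0.1 N and contact force between cover and rack below 0.1 N and contact force between cover and bird below 0.1 N and contact force between cover and cast_ring below 0.1 N and contact force between cover and jar_big below 0.1 N and contact force between cover and jar_small below 0.1 N and distance of each of bird, cast_ring, jar_big, jar_small from where it was at the start of the episode below 0.025 m); the arm keeps its last pose, push and grip.
It fails at once if the cover touches the mould (contact force between cover and mould above 1 N).
It fails at once if a cast or jar is disturbed (distance of any of bird, cast_ring, jar_big, jar_small from where it was at the start of the episode above 0.03 m).
It also fails if it takes over 48 s, if anything falls off the work surface, if the arm or the gripper's body presses on something with over 40 N, if the wrist force passes 120 N, or if a joint passes its speed limit or range.

## Working session

There is one attempt and no reset: what is moved stays moved. The work goes in short steps, Python scripts to look and compute and a tool call to move; the robot and the scene stay as the last step left them, time stands still between calls to the robot, and variables do not carry over. Pictures are saved under pics/ and viewed, at most 10 in all, crops included, and the job is handed in when it is done.

Besides the shell and the picture viewer there is one more tool, called after "Emit:" as a command line: name --argument value ..., lists and objects as JSON in quotes. carry_out: Moves the arm, as the interface text tells. Its arguments: {"type":"object","properties":{"rows":{"type":"array"},"grip_force":{"type":"number"}},"required":["rows"]}

```bash
mkdir -p pics; cat > h.py <<'E'
import numpy as np, cv2, sys
from rig import telemetry, eyes, bot, search_frame
def cam(name):
    c=eyes.calibration(name); im,d=eyes.get_image(name)
    K=np.array([[c['fx'],0,c['cx']],[0,c['fy'],c['cy']],[0,0,1.]])
    return dict(K=K,D=np.array(c['D'],float),R=np.array(c['R']),t=np.array(c['t']),im=im,d=d)
def rays(c,px):
    p=cv2.undistortPoints(np.array(px,float).reshape(-1,1,2),c['K'],c['D']).reshape(-1,2)
    return np.c_[p,np.ones(len(p))]
def onz(c,px,z):
    r=rays(c,px)@c['R']; o=-c['R'].T@c['t']
    return o+r*((z-o[2])/r[:,2])[:,None]
def cloud(c):
    h,w=c['d'].shape; u,v=np.meshgrid(np.arange(w),np.arange(h))
    r=rays(c,np.c_[u.ravel(),v.ravel()]); P=(r*c['d'].reshape(-1,1)-c['t'])@c['R']
    P[c['d'].ravel()==0]=np.nan
    return P.reshape(h,w,3)
def proj(c,X):
    return cv2.projectPoints(np.array(X,float).reshape(-1,1,3),cv2.Rodrigues(c['R'])[0],c['t'],c['K'],c['D'])[0].reshape(-1,2)
def save(c,n): cv2.imwrite('pics/'+n+'.png',c['im'][:,:,::-1])
E
python3 - <<'E'
from h import *
np.set_printoptions(precision=4,suppress=True)
c=cam('top'); save(c,'top0'); P=cloud(c)
print(-c['R'].T@c['t'],telemetry.state()['orientation'])
for n in ['cover','handle','rack','mould','bird','cast_ring','jar_big','jar_small']:
    for r in search_frame(n,'top')[:2]:
        u,v=r['extent'][:2]; print(n,round(r['confidence'],2),np.round(r['extent']),P[int(v),int(u)])
E
```

```text
[ 0.5262 -0.0542  1.024 ] [ 0.1424  0.9898 -0.0009 -0.0002]
cover 0.95 [379. 222.  49.  84.] [ 0.5666 -0.2071  0.0059]
handle 0.97 [381. 220.  52.  88.] [ 0.5673 -0.2061  0.0478]
handle 0.5 [404. 169.  33.  28.] [ 0.7064 -0.2781  0.0222]
rack 0.61 [381. 222.  55.  84.] [ 0.5618 -0.207   0.0567]
rack 0.59 [386. 200.  80. 119.] [ 0.624  -0.2259  0.0217]
mould 0.85 [219. 227.  66.  91.] [0.5641 0.2236 0.0107]
bird 0.56 [371. 161.  22.  28.] [ 0.7169 -0.1836  0.0896]
bird 0.21 [216. 225.  65.  88.] [0.5671 0.23   0.007 ]
cast_ring 0.95 [319. 154.  27.  30.] [ 0.7589 -0.0532 -0.0004]
cast_ring 0.94 [463. 176.  30.  29.] [ 0.6837 -0.4435  0.001 ]
jar_big 0.73 [212. 148.  32.  37.] [0.754  0.212  0.1104]
jar_big 0.56 [220. 227.  64.  89.] [0.5613 0.2207 0.0116]
jar_small 0.97 [187. 165.  30.  20.] [0.7199 0.2864 0.076 ]
```

View pics/top0.png

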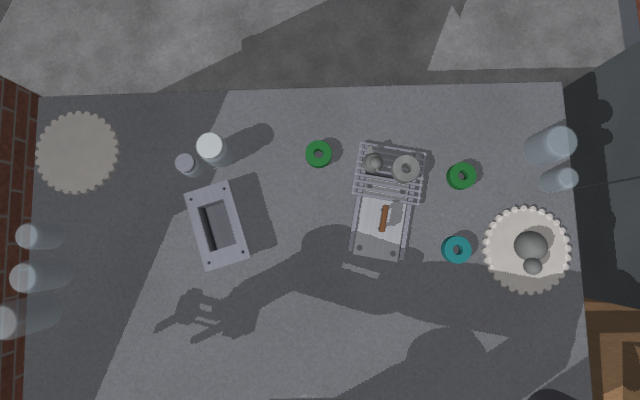

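The picture shows the rack with the cover on the right (handle at about 384,218, grating across 390,175) and the mould on the left (centre about 218,227). The jars stand at 210,148 and 187,165. The green and turquoise rings are look-alikes. Next I'll fit rectangles to the depth.

```bash
python3 - <<'E'
from h import *
np.set_printoptions(precision=4,suppress=True)
c=cam('top'); P=cloud(c)
def rect(name,ctr,rad,z0,z1):
    m=(np.hypot(P[...,0]-ctr[0],P[...,1]-ctr[1])<rad)&(P[...,2]>z0)&(P[...,2]<z1)
    q=P[m]; (x,y),(w,h),a=cv2.minAreaRect((q[:,:2]*1000).astype(np.float32))
    a=np.deg2rad(a+(90 if h>w else 0)); a=(a+np.pi/2)%np.pi-np.pi/2
    print(name,m.sum(),x,y,w,h,'yaw',round(a,3),'z',np.median(q[:,2]))
rect('handle',(.567,-.207),.06,.042,.07)
rect('mould',(.566,.23),.15,.045,.07)
rect('grating',(.69,-.23),.11,.015,.03)
s=telemetry.state(); print(s['ee_pos'],s['orientation'],s['ft_force'])
w=eyes.calibration('wrist'); o=-np.array(w['R']).T@w['t']; print('wrist cam',o,np.array(w['R'])[2])
E
```

```text
handle 167 571.86181640625 -213.9735107421875 14.388633728027344 68.86193084716797 yaw -0.212 z 0.05839296549068192
mould 2728 588.7952880859375 221.53797912597656 259.9675598144531 119.43305969238281 yaw 0.286 z 0.06072583955744163
grating 1498 680.4275512695312 -235.63656616210938 182.60687255859375 175.24440002441406 yaw 1.368 z 0.022205502498297516
[0.1691 0.5756 0.2186] [ 0.1424  0.9898 -0.0001 -0.    ] [-0.2408 -0.766  -0.9081]
wrist cam [0.1053 0.5944 0.3845] [ 0.2337 -0.0695 -0.9698]
```

Emit:
carry_out --rows '[{"xyz":[-0.046,-0.0236,-0.002],"turn":0,"gripper":0},{"xyz":[-0.046,-0.0236,-0.002],"turn":0,"gripper":0},{"xyz":[-0.046,-0.0236,-0.002],"turn":0,"gripper":0},{"xyz":[-0.046,-0.0236,-0.002],"turn":0,"gripper":0},{"xyz":[-0.046,-0.0236,-0.002],"turn":0,"gripper":0},{"xyz":[-0.046,-0.0236,-0.002],"turn":0,"gripper":0},{"xyz":[-0.046,-0.0236,-0.002],"turn":0,"gripper":0},{"xyz":[-0.046,-0.0236,-0.002],"turn":0,"gripper":0},{"xyz":[-0.046,-0.0236,-0.002],"turn":0,"gripper":0},{"xyz":[-0.046,-0.0236,-0.002],"turn":0,"gripper":0}]'

```text
time_s: 1.75
ee_pos: [0.5451, 0.2183, 0.2389]
orientation: [0.142, 0.99, 0.0, 0.0]
ft_force: [1.1, 0.5, -0.3]
opening: 0.0931
grasp_force: 0.0
```

Emit:
carry_out --rows '[{"xyz":[0,0,0],"turn":0,"gripper":0},{"xyz":[0,0,0],"turn":0,"gripper":0}]'

```text
time_s: 2.0
ee_pos: [0.5437, 0.2197, 0.2384]
orientation: [0.143, 0.99, 0.0, -0.0]
ft_force: [0.6, 0.7, 0.4]
opening: 0.0928
grasp_force: 0.0
```

```bash
cat >> h.py <<'E'
def rect(P,name,ctr,rad,z0,z1):
    m=(np.hypot(P[...,0]-ctr[0],P[...,1]-ctr[1])<rad)&(P[...,2]>z0)&(P[...,2]<z1)
    m=cv2.morphologyEx(m.astype(np.uint8),cv2.MORPH_OPEN,np.ones((3,3),np.uint8))>0
    q=P[m]; (x,y),(w,h),a=cv2.minAreaRect((q[:,:2]*1000).astype(np.float32))
    a=np.deg2rad(a+(90 if h>w else 0)); a=(a+np.pi/2)%np.pi-np.pi/2
    print(name,m.sum(),np.round([x,y,w,h],1),'yaw',round(a,4),'z',np.round(np.median(q[:,2]),4))
def plan(target,yaw):
    "totals in the present tool axes, then the turn"
    s=telemetry.state(); q=s['orientation']
    from scipy.spatial.transform import Rotation as Ro
    R=Ro.from_quat(q).as_matrix(); y0=np.arctan2(-R[1,0],-R[0,0])
    print('tcp',np.round(s['ee_pos'],4),'yaw',round(y0,4),'tilt',np.round(R[:2,2],4),'shift',np.round(R.T@(np.array(target)-s['ee_pos']),4),'turn',round(-(yaw-y0),4))
E
python3 - <<'E'
from h import *
c=cam('wrist'); save(c,'w1'); P=cloud(c)
rect(P,'mould',(.56,.228),.125,.05,.07)
plan((.572,-.214,.22),-.205)
E
```

```text
mould 15940 [565.8 212.5 211.1 120.6] yaw 0.2827 z 0.0598
tcp [0.5433 0.2202 0.2385] yaw -0.2854 tilt [-0.0005  0.0003] shift [-0.1498 -0.4086  0.0184] turn -0.0804
```

View pics/w1.png

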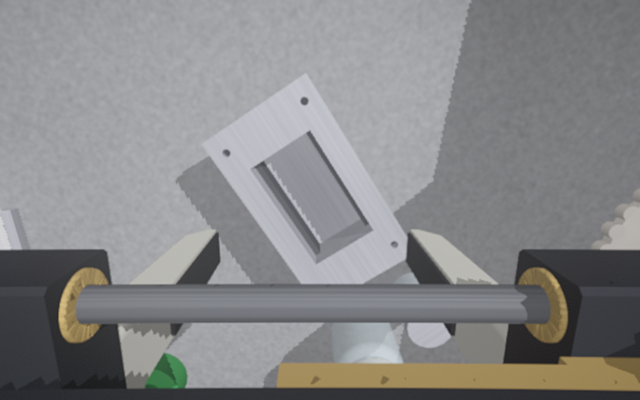

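The wrist view shows the mould with three holes, at pixels (304,101), (226,153) and (394,244). The fourth is behind the gripper. I'll check the fit against the holes.

```bash
cat >> h.py <<'E'
def fit(obs,yaw0,c0,X=.085,Y=.045):
    "rigid fit of the hole pattern to observed xy"
    from scipy.optimize import least_squares
    M=np.array([[X,Y],[X,-Y],[-X,Y],[-X,-Y]])
    def T(p): 
        k,s=np.cos(p[2]),np.sin(p[2]); return M@np.array([[k,s],[-s,k]])+p[:2]
    d=lambda p: np.array([(T(p)-o)[np.argmin(np.linalg.norm(T([*c0,yaw0])-o,axis=1))] for o in obs]).ravel()
    r=least_squares(d,[*c0,yaw0]); print('fit',np.round(r.x,4),'res mm',np.round(r.fun*1000,1))
    return r.x
def holes(c,px,win=9):
    "dark blob centroid near each pixel"
    g=cv2.cvtColor(c['im'],cv2.COLOR_RGB2GRAY).astype(float); o=[]
    for u,v in px:
        u,v=int(round(u)),int(round(v)); w=g[v-win:v+win+1,u-win:u+win+1]
        k=np.clip(np.median(w)-25-w,0,None); a,b=np.mgrid[-win:win+1,-win:win+1]
        o.append((u+(k*b).sum()/k.sum(),v+(k*a).sum()/k.sum()))
    return np.array(o)
E
python3 - <<'E'
from h import *
c=cam('wrist')
h=holes(c,[(304,101),(226,153),(394,244)]); print(h.round(1))
fit(onz(c,h,.06)[:,:2],.283,(.566,.2125))
t=cam('top')
px=proj(t,[[.566+np.cos(.283)*x-np.sin(.283)*y,.2125+np.sin(.283)*x+np.cos(.283)*y,.06] for x in(.085,-.085) for y in(.045,-.045)])
h=holes(t,px,4); print(px.round(1),h.round(1))
fit(onz(t,h,.06)[:,:2],.283,(.566,.2125))
E
```

```text
[[303.7 101.1]
 [226.1 152.7]
 [393.4 244.1]]
fit [0.5653 0.2132 0.286 ] res mm [-0.4  0.2 -0.1 -0.4  0.5  0.2]
[[191.4 198.4]
 [224.7 187.9]
 [209.3 262. ]
 [243.2 251.2]] [[190.5 198.9]
 [224.5 187.7]
 [  nan   nan]
 [242.4 251.4]]h.py:48: RuntimeWarning: invalid value encountered in scalar divide
  o.append((u+(k*b).sum()/k.sum(),v+(k*a).sum()/k.sum()))
Traceback (most recent call last):
  File "h.py", line 40, in fit
    r=least_squares(d,[*c0,yaw0]); print('fit',np.round(r.x,4),'res mm',np.round(r.fun*1000,1))
ValueError: Residuals are not finite in the initial point.
```

Emit:
carry_out --rows '[{"xyz":[-0.015,-0.0409,0.0],"turn":0,"gripper":0},{"xyz":[-0.015,-0.0409,0.0],"turn":0,"gripper":0},{"xyz":[-0.015,-0.0409,0.0],"turn":0,"gripper":0},{"xyz":[-0.015,-0.0409,0.0],"turn":0,"gripper":0},{"xyz":[-0.015,-0.0409,0.0],"turn":0,"gripper":0},{"xyz":[-0.015,-0.0409,0.0],"turn":0,"gripper":0},{"xyz":[-0.015,-0.0409,0.0],"turn":0,"gripper":0},{"xyz":[-0.015,-0.0409,0.0],"turn":0,"gripper":0},{"xyz":[-0.015,-0.0409,0.0],"turn":0,"gripper":0},{"xyz":[-0.015,-0.0409,0.0],"turn":-0.08,"gripper":0}]'

```text
time_s: 3.4
ee_pos: [0.5728, -0.2152, 0.2389]
orientation: [0.101, 0.995, 0.0, 0.0]
ft_force: [-0.1, 0.1, 0.0]
opening: 0.093
grasp_force: 0.0
```

Emit:
carry_out --rows '[{"xyz":[0,0,0],"turn":0,"gripper":0},{"xyz":[0,0,0],"turn":0,"gripper":0}]'

```text
time_s: 3.65
ee_pos: [0.5726, -0.2139, 0.2386]
orientation: [0.103, 0.995, 0.0, -0.0]
ft_force: [-0.8, 0.5, 0.1]
opening: 0.093
grasp_force: 0.0
```

```bash
python3 - <<'E'
from h import *
c=cam('wrist'); save(c,'w2'); P=cloud(c)
rect(P,'handle',(.57,-.212),.06,.048,.07)
for r in search_frame('handle','wrist')[:2]: print(r)
plan((.572,-.214,.039),-.205)
E
```

```text
handle 955 [ 572.3 -216.8   14.    68.9] yaw -0.2092 z 0.0577
{'extent': [309.7, 163.2, 109.2, 183.0], 'confidence': 0.77}
tcp [ 0.5727 -0.2135  0.2388] yaw -0.2045 tilt [0.0001 0.0003] shift [ 0.0006 -0.0007  0.1998] turn 0.0005
```

View pics/w2.png

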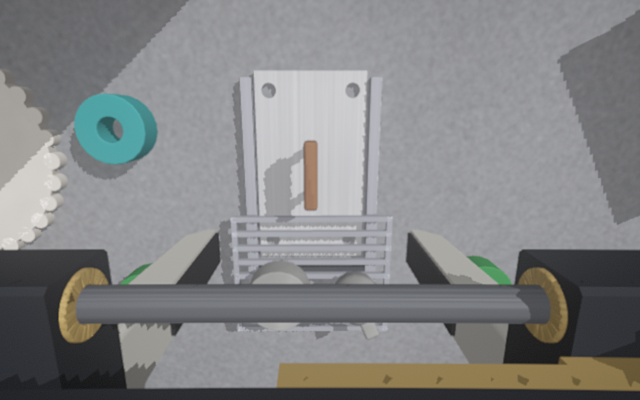

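The handle is at about (311,176), running along the rails, with the grating clear of it. I'll descend and grip.

Emit:
carry_out --rows '[{"xyz":[0,-0.0033,0.04],"turn":0.002,"gripper":0},{"xyz":[0,0,0.05],"turn":0,"gripper":0},{"xyz":[0,0,0.05],"turn":0,"gripper":0},{"xyz":[0,0,0.03],"turn":0,"gripper":0},{"xyz":[0,0,0.02],"turn":0,"gripper":0},{"xyz":[0,0,0.01],"turn":0,"gripper":0},{"xyz":[0,0,0.008],"turn":0,"gripper":0},{"xyz":[0,0,0],"turn":0,"gripper":0}]'

```text
time_s: 4.75
ee_pos: [0.5722, -0.2184, 0.031]
orientation: [0.104, 0.995, -0.0, 0.0]
ft_force: [0.3, -1.2, -0.0]
opening: 0.0928
grasp_force: 0.0
```

Emit:
carry_out --rows '[{"xyz":[0,0,0],"turn":0,"gripper":1},{"xyz":[0,0,0],"turn":0,"gripper":1},{"xyz":[0,0,0],"turn":0,"gripper":1},{"xyz":[0,0,0],"turn":0,"gripper":1},{"xyz":[0,0,0],"turn":0,"gripper":1},{"xyz":[0,0,0],"turn":0,"gripper":1},{"xyz":[0,0,0],"turn":0,"gripper":1},{"xyz":[0,0,0],"turn":0,"gripper":1}]' --grip_force 35

```text
time_s: 5.75
ee_pos: [0.5719, -0.2183, 0.0306]
orientation: [0.104, 0.995, 0.0, -0.0]
ft_force: [0.1, 4.4, -0.8]
opening: 0.0176
grasp_force: 1.3
```

Emit:
carry_out --rows '[{"xyz":[0,0,0],"turn":0,"gripper":1},{"xyz":[0,0,0],"turn":0,"gripper":1},{"xyz":[0,0,0],"turn":0,"gripper":1},{"xyz":[0,0,0],"turn":0,"gripper":1}]'

```text
time_s: 6.25
ee_pos: [0.5719, -0.2181, 0.0306]
orientation: [0.104, 0.995, 0.0, -0.0]
ft_force: [1.1, 3.8, -0.3]
opening: 0.0135
grasp_force: 35.0
```

Emit:
carry_out --rows '[{"xyz":[0.004,0,0],"turn":0,"gripper":1},{"xyz":[0.008,0,0],"turn":0,"gripper":1},{"xyz":[0.012,0,0],"turn":0,"gripper":1},{"xyz":[0.012,0,0],"turn":0,"gripper":1},{"xyz":[0.012,0,0],"turn":0,"gripper":1},{"xyz":[0.012,0,0],"turn":0,"gripper":1},{"xyz":[0.012,0,0],"turn":0,"gripper":1},{"xyz":[0.008,0,0],"turn":0,"gripper":1},{"xyz":[0,0,0],"turn":0,"gripper":1},{"xyz":[0,0,0],"turn":0,"gripper":1}]'

```text
time_s: 7.5
ee_pos: [0.4932, -0.2018, 0.0306]
orientation: [0.104, 0.995, 0.0, -0.001]
ft_force: [-3.9, 0.5, 1.3]
opening: 0.0137
grasp_force: 35.0
```

```bash
python3 - <<'E'
from h import *
s=telemetry.state(); print(s['ee_pos'],s['opening'],s['grasp_force'],s['ft_force'])
c=cam('top'); t=c['im'][120:300,320:500]; cv2.imwrite('pics/t2.png',cv2.resize(t,None,fx=3,fy=3,interpolation=cv2.INTER_CUBIC)[:,:,::-1])
P=cloud(c); rect(P,'cover',(s['ee_pos'][0],s['ee_pos'][1]),.13,.003,.010)
rect(P,'grating',(.69,-.23),.11,.018,.026)
E
```

```text
[ 0.49315117 -0.20176185  0.03056288] 0.013667621829780745 34.999709129333496 [-3.8616206   0.54077589  1.30206643]
cover 956 [ 492.5 -199.5  120.6  211.4] yaw -0.2008 z 0.0067
grating 399 [ 694.8 -239.7  180.6  146.4] yaw 1.3705 z 0.0224
```

View pics/t2.png

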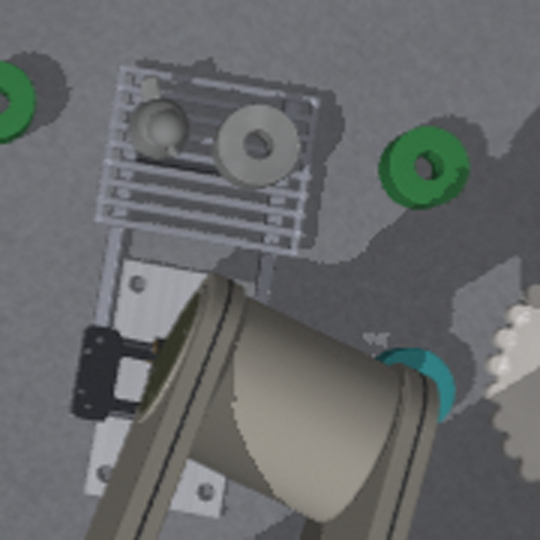

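The cover is clear at rack x ≈ -88 mm and flat. Next I'll lift it.

Emit:
carry_out --rows '[{"xyz":[0,0,-0.005],"turn":0,"gripper":1},{"xyz":[0,0,-0.01],"turn":0,"gripper":1},{"xyz":[0,0,-0.02],"turn":0,"gripper":1},{"xyz":[0,0,-0.03],"turn":0,"gripper":1},{"xyz":[0,0,-0.03],"turn":0,"gripper":1},{"xyz":[0,0,-0.025],"turn":0,"gripper":1},{"xyz":[0,0,-0.02],"turn":0,"gripper":1},{"xyz":[0,0,-0.01],"turn":0,"gripper":1},{"xyz":[0,0,0],"turn":0,"gripper":1},{"xyz":[0,0,0],"turn":0,"gripper":1}]' --grip_force 50

```text
time_s: 8.8
ee_pos: [0.493, -0.2016, 0.1794]
orientation: [0.104, 0.995, 0.0, -0.001]
ft_force: [0.2, -0.5, -5.0]
opening: 0.0137
grasp_force: 50.0
```

```bash
python3 - <<'E'
from h import *
plan((.5653,.2132,.18),.286)
E
```

```text
tcp [ 0.493  -0.2016  0.1794] yaw -0.2078 tilt [-0.0017  0.0009] shift [ 1.480e-02  4.208e-01 -3.000e-04] turn -0.4938
```

Emit:
carry_out --rows '[{"xyz":[0.001,0.015,0],"turn":0,"gripper":1},{"xyz":[0.001,0.03,0],"turn":0,"gripper":1},{"xyz":[0.002,0.045,0],"turn":0,"gripper":1},{"xyz":[0.002,0.05,0],"turn":0,"gripper":1},{"xyz":[0.002,0.05,0],"turn":0,"gripper":1},{"xyz":[0.002,0.05,0],"turn":0,"gripper":1},{"xyz":[0.002,0.05,0],"turn":0,"gripper":1},{"xyz":[0.001,0.05,0],"turn":0,"gripper":1},{"xyz":[0.001,0.045,0],"turn":0,"gripper":1},{"xyz":[0.001,0.036,0],"turn":0,"gripper":1}]'

```text
time_s: 10.05
ee_pos: [0.5648, 0.216, 0.1797]
orientation: [0.103, 0.995, -0.0, -0.001]
ft_force: [0.3, -0.8, -3.6]
opening: 0.0139
grasp_force: 50.0
```

Emit:
carry_out --rows '[{"xyz":[0,0,0],"turn":-0.05,"gripper":1},{"xyz":[0,0,0],"turn":-0.1,"gripper":1},{"xyz":[0,0,0],"turn":-0.1,"gripper":1},{"xyz":[0,0,0],"turn":-0.1,"gripper":1},{"xyz":[0,0,0],"turn":-0.1,"gripper":1},{"xyz":[0,0,0],"turn":-0.044,"gripper":1},{"xyz":[0,0,0],"turn":0,"gripper":1},{"xyz":[0,0,0],"turn":0,"gripper":1},{"xyz":[0,0,0],"turn":0,"gripper":1}]'

```text
time_s: 11.18
ee_pos: [0.5656, 0.2133, 0.1805]
orientation: [-0.142, 0.99, -0.0, -0.0]
ft_force: [0.7, -0.1, -3.8]
opening: 0.0136
grasp_force: 50.0
```

```bash
python3 - <<'E'
from h import *
plan((.5653,.2132,.1056),.286)
for n in('wrist','side','top'):
    c=cam(n); save(c,n+'3')
    P=cloud(c); s=telemetry.state()['ee_pos']
    rect(P,n,(s[0],s[1]),.125,s[2]-.036,s[2]-.016)
a=cv2.imread('pics/wrist3.png');b=cv2.imread('pics/side3.png')
cv2.imwrite('pics/both3.png',np.vstack([a[:280],b[:320]]))
E
```

```text
tcp [0.5656 0.2133 0.1805] yaw 0.2857 tilt [-0.0003 -0.0001] shift [ 0.0003 -0.0001  0.0749] turn -0.0003
wrist 46687 [557.4 210.5 193.  121.1] yaw 0.2895 z 0.1557
side 1389 [565.6 211.3 215.  133.2] yaw 0.2627 z 0.1569
top 2640 [565.3 214.9 211.  120.9] yaw 0.2927 z 0.1568
```

View pics/both3.png

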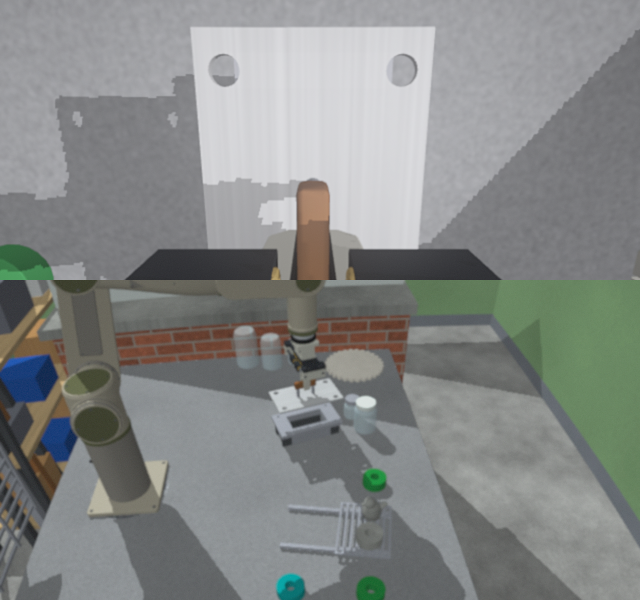

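The wrist view shows the two near cover holes, at about (224,70) and (402,70). In the side view the cover is level above the mould. I'll measure the hole rims and the cover's plane.

```bash
python3 - <<'E'
from h import *
c=cam('wrist'); P=cloud(c); s=telemetry.state()['ee_pos']
q=P[20:240,185:440].reshape(-1,3); q=q[(abs(q[:,2]-.156)<.012)&(np.hypot(q[:,0]-s[0],q[:,1]-s[1])<.13)]
A=np.c_[q[:,:2],np.ones(len(q))]; k=np.linalg.lstsq(A,q[:,2],rcond=None)[0]; zc=k@[s[0],s[1],1]
print('slope',k[:2].round(4),'z at centre',round(zc,4))
g=cv2.cvtColor(c['im'],cv2.COLOR_RGB2GRAY); o=[]
for u,v in[(224,70),(402,70)]:
    w=g[v-24:v+25,u-24:u+25]; m=(w<np.percentile(w,80)-18).astype(np.uint8)
    cs=max(cv2.findContours(m,cv2.RETR_EXTERNAL,cv2.CHAIN_APPROX_NONE)[0],key=cv2.contourArea)
    e=cv2.fitEllipse(cs); o.append((e[0][0]+u-24,e[0][1]+v-24)); print(o[-1],e[1])
H=onz(c,o,zc); print(H.round(4), np.linalg.norm(H[0]-H[1]))
fit(H[:,:2],.287,(.5655,.2133))
t=cam('top'); z=zc
px=proj(t,[[.5655+np.cos(.287)*x-np.sin(.287)*y,.2135+np.sin(.287)*x+np.cos(.287)*y,z] for x in(.085,-.085) for y in(.045,-.045)])
h=holes(t,px,8); ok=np.isfinite(h).all(1); print(px.round(1),h.round(1))
fit(onz(t,h[ok],z)[:,:2],.287,(.5655,.2133))
r=t['im'][150:300,150:300]; cv2.imwrite('pics/t4.png',cv2.resize(r,None,fx=4,fy=4,interpolation=cv2.INTER_CUBIC)[:,:,::-1])
E
```

```text
slope [ 0.001  -0.0007] z at centre 0.1558
(223.22665977478027, 69.79586791992188) (29.225975036621094, 33.47039031982422)
(402.11863136291504, 69.62359046936035) (29.91330337524414, 33.33213806152344)
[[0.497  0.1454 0.1558]
 [0.4714 0.232  0.1558]] 0.09033325038400081
fit [0.5658 0.2128 0.2874] res mm [-0.   0.2  0.  -0.2]
[[176.8 194.5]
 [213.6 182.7]
 [196.7 264.9]
 [234.3 252.8]] [[174.7 199.5]
 [217.5 186.3]
 [194.9 267.1]
 [240.3 250.7]]
fit [0.5603 0.21   0.315 ] res mm [  4.4  -6.4   4.    8.2  -0.7 -10.2  -7.7   8.5]
```

View pics/t4.png

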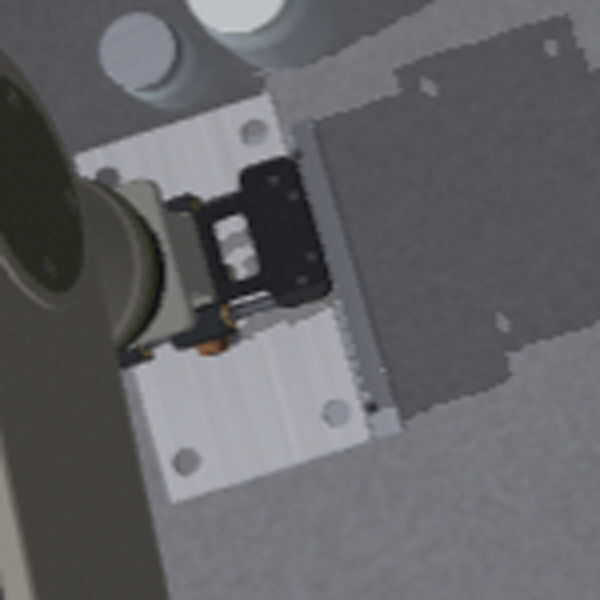

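The top view shows three cover holes clearly: (254,131), (187,462) and (336,413) in the crop, within half a camera pixel of the prediction. The cover agrees with the mould to about 0.6 mm, so I'll descend.

Emit:
carry_out --rows '[{"xyz":[0.0004,0.0005,0.01],"turn":0.001,"gripper":1},{"xyz":[0,0,0.015],"turn":0,"gripper":1},{"xyz":[0,0,0.015],"turn":0,"gripper":1},{"xyz":[0,0,0.013],"turn":0,"gripper":1},{"xyz":[0,0,0.01],"turn":0,"gripper":1},{"xyz":[0,0,0.007],"turn":0,"gripper":1},{"xyz":[0,0,0.004],"turn":0,"gripper":1},{"xyz":[0,0,0],"turn":0,"gripper":1},{"xyz":[0,0,0],"turn":0,"gripper":1},{"xyz":[0,0,0],"turn":0,"gripper":1}]'

```text
time_s: 12.68
ee_pos: [0.5656, 0.2137, 0.1072]
orientation: [-0.142, 0.99, 0.0, 0.0]
ft_force: [-0.1, 0.1, -4.1]
opening: 0.0138
grasp_force: 50.0
```

```bash
python3 - <<'E'
from h import *
plan((.5653,.2136,.1056),.286)
c=cam('wrist'); P=cloud(c); s=telemetry.state()['ee_pos']
h=proj(c,[[.5653-.085*np.cos(.286)-np.sin(.286)*y,.2132-.085*np.sin(.286)+np.cos(.286)*y,z] for z in(.081,.06) for y in(.045,-.045)]); print(h.round(1))
q=P[20:240,185:440].reshape(-1,3); q=q[abs(q[:,2]-.081)<.008]; print('cover top',np.median(q[:,2]))
r=c['im'][30:110,180:450]; cv2.imwrite('pics/w5.png',cv2.resize(r,None,fx=2.9,fy=2.9,interpolation=cv2.INTER_CUBIC)[:,:,::-1])
E
```

```text
tcp [0.5656 0.2137 0.1072] yaw 0.2852 tilt [0.0009 0.0003] shift [0.0003 0.     0.0016] turn -0.0008
[[401.5  69.3]
 [224.4  69.4]
 [392.5  73.2]
 [233.4  73.2]]
cover top 0.08230485180493062
```

View pics/w5.png

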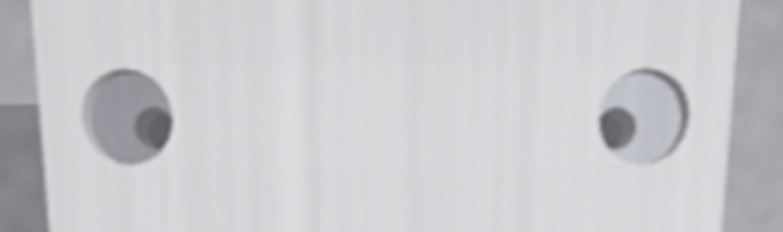

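Both threaded holes show through the cover holes, at crop (154,128) and (616,127), within about 1 px (roughly 0.5 mm) of the predicted alignment. The underside is about 16 mm above the mould face, so I'm handing in.

```bash
python3 -c "
from rig import bot
print(bot.finish_job())"
```

```text
the job is handed in; nothing more can be done
None
```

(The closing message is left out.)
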